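# Close up the row in the die box and put the last block in

### The job

The metal block left out on the bench belongs in the long wooden box, but the three pieces in there stand spread out and leave no gap wide enough. Slide those three together along the box without lifting any of them, then set the metal block upright in the space this frees, so that all four stand flat on the box's floor. Leave the hammer, the bottle and the brush where they are.

Things in the scene. Friction and masses are not known exactly. Their poses are not given: they have to be found in the camera images.
- tray: Open dark-wood box, fixed to the bench (it does not move): 198 (its x) x 66 (its y) x 24 (z) mm outside, walls and floor 6 mm thick, so inside 186 x 54 mm, rim 24 mm and inner floor 6 mm above the bench, no dividers. Origin: centre of its underside, on the bench. Its x axis runs along its length.
- dapping_block: Light-wood block with round dimples on top, loose, standing in the box in the row, 50 (x) x 50 (y) x 56 (z) mm, about 0.12 kg. Origin: centre of its underside; its axes start nearly parallel to the box's. The three pieces in the box come in any order along it, stand higher than its rim and slide easily on its floor.
- jar: Closed round amber glass jar with an aluminium lid, loose, standing in the box in the row, diameter 48 mm, height 56 mm, about 0.14 kg. Origin: centre of its underside, z up its axis.
- nylon_block: White plastic block with a grey stripe on top, loose, standing in the box in the row, 46 (x) x 50 (y) x 56 (z) mm, about 0.15 kg. Origin: centre of its underside; its axes start nearly parallel to the box's.
- swage_block: Aluminium block with three dark grooves along its y on top, loose, upright on the bench beside the box, 36 (x) x 50 (y) x 56 (z) mm, edges rounded 3 mm, about 0.27 kg. Origin: centre of its underside. It fits only with its 36 mm side along the box's length, either way round: with the other three pushed tightly to one end, 42 mm remain at the other end.
- hammer: Small hammer lying on the bench beyond the work, 240 mm long. Bystander.
- bottle: Green glass bottle standing on the bench to the robot's right, diameter 52 mm, height 100 mm. Origin: centre of its underside. Bystander.
- brush: Hand brush lying on the bench to the robot's left, 200 mm long. Bystander.
There are look-alikes about, which are no part of the job. What is shaped like the dapping_block but blue or pink is not meant.

How it is judged:
By the outcome, as a careful person would: the job done as asked, in the order asked, and still so for the second after the job is handed in, with the robot touching nothing.
It also fails if it takes over 48 s, if anything falls off the work surface, if the arm or the gripper's body presses on something with over 40 N, if the wrist force passes 120 N, or if a joint passes its speed limit or range.

### The arm

A 6-joint arm with a two-finger parallel gripper is mounted at the origin on the work surface. World frame = base frame: x ahead of the robot, y to its left, z up, the work surface at z = 0. Lengths are in m, angles in rad, forces in N, time in s.
With the tool pointing down it reaches from about 0.35 to 0.925 m from the base axis. Payload 6.4 kg.
Tool frame: the origin (TCP) lies at the very end of the fingers, on their centre line; the grasp point (between the pads) lies env.pinch_z behind it (env.pinch_z is the distance from the TCP to the grasp point, in m); z points along the fingers, y is the line along which they close (so a half turn about z gives the same grasp; the last joint's range is limited). The gripper opens to 85 mm and grips with 20 to 120 N. Pads are 22 mm wide; open, the fingers measure 114 mm over their backs; the gripper's body (76 mm by 85 mm) begins 54 mm behind the grasp point. The pads swing forward as they close: fully open they stand 13 mm farther back than shut.
Start: joints at [1.031, 0.245, 1.558, -0, 1.339, -0.174], TCP at [0.233, 0.607, 0.231] pointing down, gripper open.
Joint ranges: [-3.13, 3.13], [-1.02, 2.26], [0.13, 2.54], [-0.95, 4.09], [0.21, 2.88], [-2.74, 2.74]. Speed limits (rad/s): [2.57, 2.57, 3.14, 3.14, 3.14, 3.14].

### API

Orientations are given as [roll, pitch, yaw] about the fixed x, y, z axes, in that order (R = Rz(yaw) Ry(pitch) Rx(roll)).
In Python, from station import env gives the robot as it stands.
- The arm moves only by the tool carry_out, never from a script. Its argument "motion" is a list of rows, each an object with "delta_pos": the shift along the tool's x, y, z in m, a list of three; "angular": the turn, a rotation vector about the tool's x, y, z in rad, a list of three; "fingers": the finger opening in m, from 0 to 0.0854. A call has 1 to 8 rows; each row shifts and turns the commanded pose from where the row before left it, along the tool's axes as they then stand; what a row does not reach is not made up. A row lasts 1/10 s, in which the tool goes at most 50 mm and 8.59 degrees, less where a joint would pass 70% of its speed; a pose out of reach is approached as far as the arm can. A call is refused whole if a number of a shift passes 0.05 or a number of a turn 0.15, either way. A call with a gripper value outside its range is refused whole. The fingers move at their own pace and stop on an object; "squeeze" is the grip in N (left out, the last holds). Time passes only in rows, so rows that do not move let the fingers close. It gives the time, the measured TCP pose, the force, the opening and the grip force at its end, in the units of the state.
- env.read_state(): the state, without advancing time (a new reading comes with each control period).
- env.camera(name): name is "scene" or "top" or "wrist"; returns a dict with "frame" (480x640x3 uint8, blue, green, red), "fov_y" (degrees; the focal length in pixels is half the picture's height over the tangent of half this angle, whatever the lens; pixels are square), "cx", "cy" (the principal point, pixels), "rvec" (rotation vector, rad) and "tvec" (3), from world to camera coordinates, as OpenCV has them. Camera axes: x right, y down, z forward; pixel columns grow to the right and rows downward; lengths in m; the calibration is good to about 2 mm. A picture is of the moment at which its call begins. There is no depth.
- env.sign_off(): hands the job in; it is judged then, once.
Trained networks look in a picture, given as the dict that the camera call returned (one of the last four; its "shot" number tells which), for a name from the list of things; names that differ only in an ending like _2 or _b are one class to them, and where a whole thing is asked for, a point or a joint stands for the part that bears it (a point fixed in the world has none). Each returns a list of dicts, best first, with "conf" (0 to 1); they miss things now and then, are a little off and sometimes report something else, mostly with a low value. They report only what shows in the picture. A call takes as long as a camera call. They do not tell look-alikes from the thing itself.
- env.look_for(picture, name): "rect" ([centre column, centre row, width, height] in pixels, round what is visible of it).
- env.cut_out(picture, name): "pixels" (480x640 bool, what is visible of it) and "rect" ([centre column, centre row, width, height] in pixels, round what is visible of it).
The state is a dict: "t": time; "joint_pos": joint angles; "joint_vel": joint speeds; "joint_efforts": joint torques, N m; "tcp_pos": TCP position; "ee_rot": TCP orientation; "ft_force": force on the tool from outside, world axes, zero at the start; "torque": the same for the moment, N m; "gripper_width": opening from 0.0 (shut) to 1.0 (fully open); "grasp_force": force on a finger pad.
Only numpy, scipy, OpenCV 4.12 (cv2) and the standard library are available. Lean on these libraries where they do the work, as an engineer would, in place of code of your own. Each camera call takes 0.05 s, during which the arm holds its last target. There are 200 camera calls.

## Working session

There is one attempt and no reset: what is moved stays moved. The work goes in short steps, Python scripts to look and compute and a tool call to move; the robot and the scene stay as the last step left them, time stands still between calls to the robot, and variables do not carry over. Pictures are saved under pics/ and viewed, at most 13 in all, crops included, and the job is handed in when it is done.

Besides the shell and the picture viewer there is one more tool, called as name(argument=value, ...) on one line, values as JSON. carry_out: Moves the arm, as the interface text tells. Its arguments: {"type":"object","properties":{"motion":{"type":"array","items":{"type":"object","properties":{"delta_pos":{"type":"array","items":{"type":"number"}},"angular":{"type":"array","items":{"type":"number"}},"fingers":{"type":"number"}}}},"squeeze":{"type":"number"}},"required":["motion"]}

```bash
ls; mkdir -p pics
cat > h.py <<'E'
import numpy as np, cv2
from station import env
def K(p):
    f=240/np.tan(np.radians(p["fov_y"])/2); return np.array([[f,0,p["cx"]],[0,f,p["cy"]],[0,0,1.]])
def toz(p,uv,z):
    R=cv2.Rodrigues(np.array(p["rvec"],float))[0]; t=np.array(p["tvec"],float).ravel()
    c=-R.T@t; uv=np.atleast_2d(uv)
    d=(R.T@np.linalg.inv(K(p))@np.c_[uv,np.ones(len(uv))].T).T
    return c+d*((z-c[2])/d[:,2])[:,None]
E
python3 - <<'E'
from h import *
print(env.read_state(), env.pinch_z)
for n in ["top","scene"]:
    p=env.camera(n); cv2.imwrite(f"pics/{n}0.png",p["frame"])
    R=cv2.Rodrigues(np.array(p["rvec"],float))[0]; print(n,-R.T@np.ravel(p["tvec"]),R.round(2).tolist(),p["fov_y"])
    for o in ["tray","dapping_block","jar","nylon_block","swage_block","bottle"]:
        print(o,[(np.round(d["rect"]).tolist(),round(d["conf"],2)) for d in env.look_for(p,o)])
E
```

```text
pics
{'t': 0.0, 'joint_pos': array([ 1.03091210e+00,  2.45837249e-01,  1.55905275e+00, -1.07461178e-06,
        1.33868802e+00, -1.74079771e-01]), 'joint_vel': array([ 1.52509860e-04,  4.04436001e-04, -7.03289756e-04,  6.46237339e-05,
        9.60475872e-05,  1.60316747e-04]), 'joint_efforts': array([ 9.62344966e-04, -4.29507279e+01, -3.26126647e+01, -5.43712906e-05,
        5.30751538e-03, -1.73107139e-06]), 'tcp_pos': array([0.23218904, 0.60650166, 0.23014467]), 'ee_rot': array([-3.13963711e+00, -3.42839688e-04,  2.77578811e+00]), 'ft_force': array([ 0.20552355,  0.89138076, -0.6494336 ]), 'torque': array([ 0.06397131, -0.02621263,  0.00689652]), 'grasp_force': 0.0, 'gripper_width': 0.9941360361506208} 0.0187
top [0.4155855  0.00889208 1.37476772] [[0.02, -1.0, 0.02], [-0.99, -0.02, -0.14], [0.14, -0.01, -0.99]] 46.484535531930426
tray [([365.0, 242.0, 30.0, 81.0], 0.78), ([246.0, 265.0, 26.0, 21.0], 0.31)]
dapping_block [([408.0, 267.0, 32.0, 32.0], 0.95), ([392.0, 308.0, 30.0, 27.0], 0.8), ([326.0, 294.0, 26.0, 27.0], 0.62), ([360.0, 265.0, 27.0, 25.0], 0.58)]
jar []
nylon_block [([367.0, 238.0, 25.0, 22.0], 0.92)]
swage_block [([246.0, 264.0, 28.0, 25.0], 0.71)]
bottle [([468.0, 298.0, 28.0, 26.0], 0.6)]
scene [1.4170232  0.2667064  0.82462129] [[-0.33, 0.94, -0.01], [0.64, 0.22, -0.74], [-0.69, -0.25, -0.68]] 49.938420049135345
tray []
dapping_block [([283.0, 184.0, 26.0, 26.0], 0.93), ([255.0, 204.0, 31.0, 41.0], 0.91), ([294.0, 210.0, 28.0, 30.0], 0.84), ([330.0, 240.0, 26.0, 34.0], 0.75), ([342.0, 201.0, 24.0, 36.0], 0.7)]
jar [([274.0, 243.0, 26.0, 32.0], 0.55)]
nylon_block [([282.0, 227.0, 31.0, 32.0], 0.84)]
swage_block [([410.0, 238.0, 29.0, 28.0], 0.68)]
bottle [([214.0, 169.0, 21.0, 44.0], 0.6)]
```

Run:
```python
import cv2
a=cv2.imread("pics/top0.png")[170:350,210:500]; cv2.imwrite("pics/top0c.png",cv2.resize(a,(800,496),interpolation=cv2.INTER_CUBIC))
```

```text
(no output)
```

View pics/top0c.png

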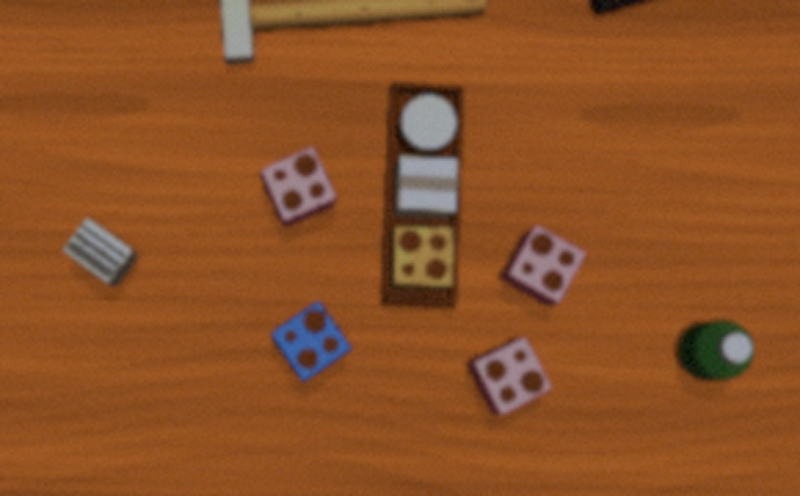

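View pics/scene0.png

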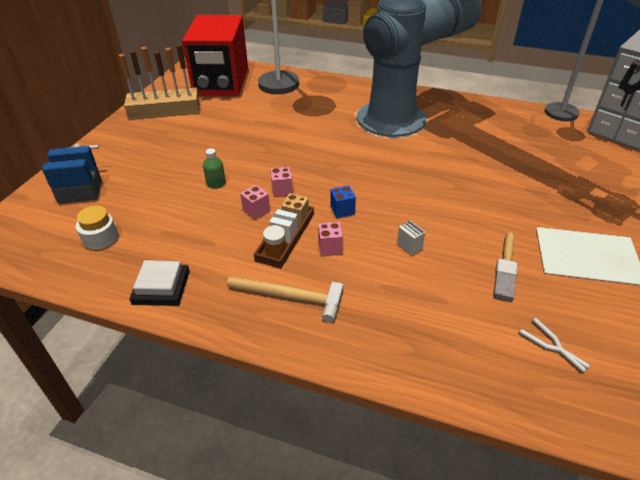

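The top view shows the box along world x with the jar at the far end (crop 428,122), the nylon block in the middle (428,184) and the wooden dapping block near (423,255). The swage block is on the left (100,250), and the pink and blue blocks are decoys. I'll measure the poses next.

```bash
cat >> h.py <<'E'
def masks(p,name,near=None):
    out=[]
    for d in env.cut_out(p,name):
        c=d["rect"][:2]
        if near is None or np.hypot(c[0]-near[0],c[1]-near[1])<15: out.append(d)
    return out[0] if out else None
def mrect(p,m,z):
    ys,xs=np.nonzero(m); w=toz(p,np.c_[xs,ys],z)[:,:2]
    h=cv2.convexHull((w*1e4).astype(np.float32)); r=cv2.minAreaRect(h)
    return np.round(np.array(r[0])/1e4,4),np.round(np.array(r[1])/1e4,4),round(r[2],1)
E
python3 - <<'E'
from h import *
p=env.camera("top")
for n,c,z in [("tray",(365,242),.024),("nylon_block",(367,238),.062),("dapping_block",(363,263),.062),("swage_block",(246,264),.056),("jar",(365,214),.062)]:
    d=masks(p,n,c); print(n,mrect(p,d["pixels"],z) if d else None, toz(p,c,z))
# crop coordinates of jar/dapping/tray corners by hand
s=290/800
for n,pts,z in [("tray",[(391,86),(462,86),(456,305),(382,305)],.024),("jar",[(428,93),(428,152)],.062),("dap",[(392,225),(454,225),(454,286),(392,286)],.062),("nyl",[(398,154),(459,156),(457,212),(397,210)],.062),("swage",[(90,218),(134,256),(110,284),(64,250)],.056)]:
    print(n,toz(p,np.array(pts)*s+[210,170],z)[:,:2].round(3).tolist())
w=env.camera("wrist"); R=cv2.Rodrigues(np.array(w["rvec"],float))[0]; print(-R.T@np.ravel(w["tvec"]),R.round(2).tolist(),w["fov_y"])
E
```

```text
tray (array([ 0.6061, -0.1069]), array([0.0671, 0.1993]), 88.1) [[ 0.60199261 -0.11294068  0.024     ]]
nylon_block (array([ 0.6067, -0.1063]), array([0.0529, 0.0522]), 86.6) [[ 0.60642722 -0.11422754  0.062     ]]
dapping_block (array([ 0.5442, -0.1027]), array([0.0521, 0.052 ]), 0.5) [[ 0.54661934 -0.10501811  0.062     ]]
swage_block (array([0.5461, 0.1722]), array([0.0557, 0.0347]), 56.2) [[0.54014723 0.17128574 0.056     ]]
jar (array([ 0.6602, -0.1054]), array([0.0438, 0.0523]), 64.1) [[ 0.66432676 -0.10919889  0.062     ]]
tray [[0.703, -0.08], [0.704, -0.143], [0.508, -0.138], [0.507, -0.073]]
jar [[0.689, -0.109], [0.637, -0.11]]
dap [[0.573, -0.079], [0.574, -0.132], [0.522, -0.132], [0.521, -0.079]]
nyl [[0.635, -0.084], [0.634, -0.137], [0.586, -0.135], [0.586, -0.083]]
swage [[0.576, 0.181], [0.543, 0.142], [0.519, 0.161], [0.548, 0.202]]
[0.16232049 0.63310071 0.372343  ] [[0.36, 0.93, -0.0], [0.89, -0.34, 0.29], [0.27, -0.11, -0.96]] 63.2644473819918
```

carry_out(motion=[{"angular": [0,0,-0.111],"fingers": 0.016},{"angular": [0,0,-0.111]},{"angular": [0,0,-0.111]},{"delta_pos": [-0.029,-0.039,0]},{"delta_pos": [-0.029,-0.039,0]},{"delta_pos": [-0.029,-0.039,0]},{"delta_pos": [-0.029,-0.039,0]},{"delta_pos": [-0.029,-0.039,0]}])

```text
invalid input at $.motion[0]: expected keys delta_pos, angular, fingers
```

carry_out(motion=[{"delta_pos": [-0.029,-0.039,0]},{"delta_pos": [-0.029,-0.039,0]},{"delta_pos": [-0.029,-0.039,0]},{"delta_pos": [-0.029,-0.039,0]},{"delta_pos": [-0.029,-0.039,0]},{"delta_pos": [-0.029,-0.039,0]},{"delta_pos": [0,0,0]}])

```text
invalid input at $.motion[0]: expected keys delta_pos, angular, fingers
```

Run:
```python
from h import *
p=env.camera("wrist"); cv2.imwrite("pics/w1.png",p["frame"])
d=masks(p,"swage_block"); print(d and (d["rect"],d["conf"],mrect(p,d["pixels"],.056)))
s=env.read_state(); print(s["t"],s["tcp_pos"],s["ee_rot"],s["gripper_width"])
import pickle; pickle.dump(p,open("w1.pkl","wb"))
```

```text
None
1.15 [0.23249415 0.6070188  0.23129464] [ 3.14155283e+00 -2.44995601e-05  2.77575443e+00] 1.002462766293234
```

View pics/w1.png

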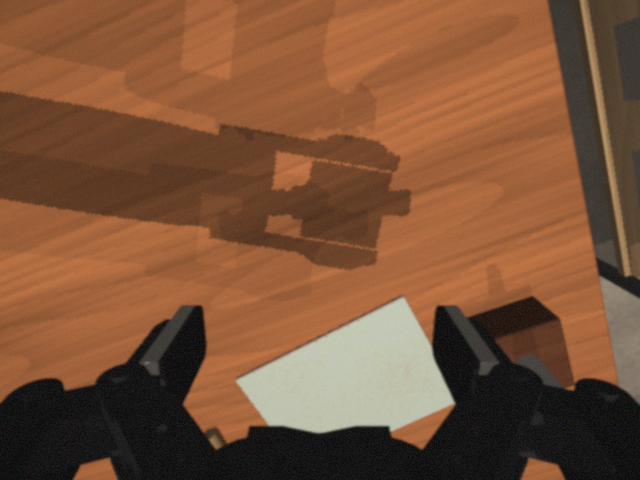

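The move was refused because each row needs all its keys. The wrist view shows only bare bench and paper, with the fingers at (180,340) and (460,340). I'll send it again.

carry_out(motion=[{"delta_pos": [0,0,0],"angular": [0,0,-0.111],"fingers": 0.016},{"delta_pos": [0,0,0],"angular": [0,0,-0.111],"fingers": 0.016},{"delta_pos": [0,0,0],"angular": [0,0,-0.111],"fingers": 0.016},{"delta_pos": [-0.029,-0.039,0],"angular": [0,0,0],"fingers": 0.016},{"delta_pos": [-0.029,-0.039,0],"angular": [0,0,0],"fingers": 0.016},{"delta_pos": [-0.029,-0.039,0],"angular": [0,0,0],"fingers": 0.016},{"delta_pos": [-0.029,-0.039,0],"angular": [0,0,0],"fingers": 0.016},{"delta_pos": [-0.029,-0.039,0],"angular": [0,0,0],"fingers": 0.016}])

```text
t: 1.95
tcp_pos: [0.3718, 0.4058, 0.2315]
ee_rot: [3.141, 0.001, 3.109]
ft_force: [0.0, -0.6, 0.4]
gripper_width: 0.187
grasp_force: 0.0
```

carry_out(motion=[{"delta_pos": [-0.029,-0.039,0],"angular": [0,0,0],"fingers": 0.016},{"delta_pos": [-0.029,-0.039,0],"angular": [0,0,0],"fingers": 0.016},{"delta_pos": [-0.029,-0.039,0],"angular": [0,0,0],"fingers": 0.016},{"delta_pos": [-0.029,-0.039,0],"angular": [0,0,0],"fingers": 0.016},{"delta_pos": [-0.029,-0.039,0],"angular": [0,0,0],"fingers": 0.016},{"delta_pos": [-0.029,-0.039,0],"angular": [0,0,0],"fingers": 0.016},{"delta_pos": [0,0,0],"angular": [0,0,0],"fingers": 0.016}])

```text
t: 2.65
tcp_pos: [0.54, 0.1633, 0.2316]
ee_rot: [-3.141, 0.002, 3.102]
ft_force: [-0.8, -0.2, -1.0]
gripper_width: 0.188
grasp_force: 0.0
```

Run:
```python
from h import *
p=env.camera("wrist"); cv2.imwrite("pics/w2.png",p["frame"])
d=masks(p,"swage_block"); print(d and (d["rect"],d["conf"],mrect(p,d["pixels"],.056)))
s=env.read_state(); print(s["t"],s["tcp_pos"],s["ee_rot"],s["gripper_width"])
import pickle; pickle.dump(p,open("w2.pkl","wb"))
```

```text
([335.1, 213.2, 67.5, 66.6], 0.83, (array([0.5435, 0.1727]), array([0.0538, 0.0421]), 55.4))
2.75 [0.53761872 0.16689961 0.23121751] [ 3.14131415e+00 -4.01857210e-04  3.10651615e+00] 0.18437506811583723
```

View pics/w2.png

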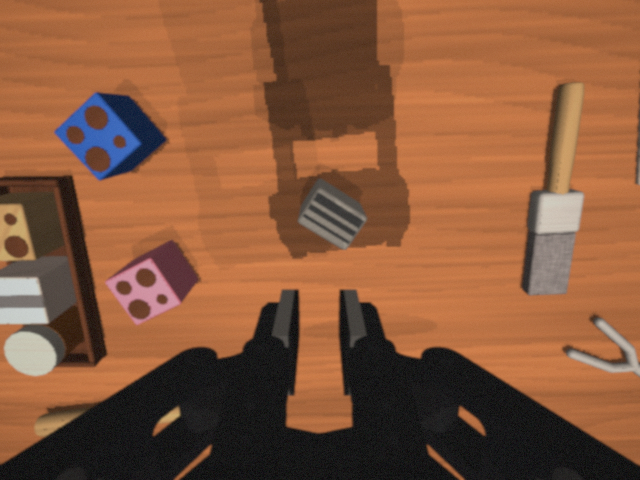

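The wrist view shows the swage block at (335,213) with its grooves running from upper left to lower right. The box is on the left.

Run:
```python
import cv2
a=cv2.imread("pics/w2.png")[163:263,275:395]; cv2.imwrite("pics/w2c.png",cv2.resize(a,(720,600),interpolation=cv2.INTER_CUBIC))
```

```text
(no output)
```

View pics/w2c.png

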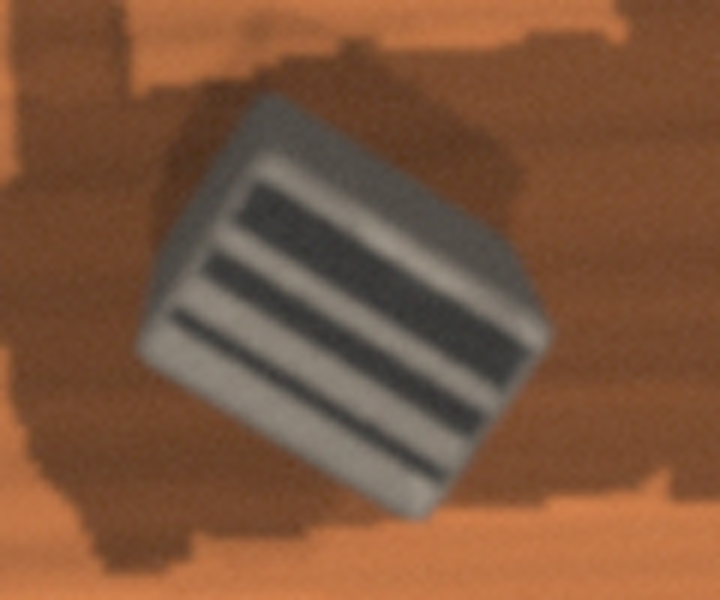

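carry_out(motion=[{"delta_pos": [0,-0.045,0],"angular": [0,0,0],"fingers": 0.016},{"delta_pos": [0,-0.045,0],"angular": [0,0,0],"fingers": 0.016},{"delta_pos": [0,-0.045,0],"angular": [0,0,0],"fingers": 0.016},{"delta_pos": [0,-0.045,0],"angular": [0,0,0],"fingers": 0.016},{"delta_pos": [0,-0.045,0],"angular": [0,0,0],"fingers": 0.016},{"delta_pos": [0,-0.045,0],"angular": [0,0,0],"fingers": 0.016},{"delta_pos": [0,0,0],"angular": [0,0,0],"fingers": 0.016}])

```text
t: 3.45
tcp_pos: [0.5282, -0.1049, 0.2315]
ee_rot: [-3.14, 0.0, 3.105]
ft_force: [0.1, 0.6, -0.2]
gripper_width: 0.185
grasp_force: 0.0
```

Run:
```python
from h import *
p=env.camera("wrist"); cv2.imwrite("pics/w3.png",p["frame"])
for n,z in [("tray",.024),("nylon_block",.062),("dapping_block",.062),("jar",.062)]:
    for d in env.cut_out(p,n): print(n,np.round(d["rect"]),round(d["conf"],2),mrect(p,d["pixels"],z))
s=env.read_state(); print(s["t"],s["tcp_pos"],s["ee_rot"],s["gripper_width"])
import pickle; pickle.dump(p,open("w3.pkl","wb"))
```

```text
tray [316. 235.  72. 114.] 0.88 (array([ 0.5591, -0.1081]), array([0.0671, 0.1093]), 88.0)
nylon_block [318. 295.  57.  62.] 0.75 (array([ 0.6012, -0.1102]), array([0.0487, 0.0603]), 88.0)
dapping_block [219. 112.  97.  88.] 0.96 (array([ 0.4469, -0.1786]), array([0.0518, 0.056 ]), 27.3)
dapping_block [435. 286.  86.  87.] 0.72 (array([ 0.5946, -0.0068]), array([0.0718, 0.0505]), 25.3)
dapping_block [203. 224.  91.  83.] 0.7 (array([ 0.5354, -0.2056]), array([0.0528, 0.0643]), 61.2)
dapping_block [318. 229.  63.  68.] 0.63 (array([ 0.5419, -0.1067]), array([0.0503, 0.0603]), 87.9)
dapping_block [431. 141.  93.  88.] 0.59 (array([ 0.4718, -0.0177]), array([0.0541, 0.0537]), 36.1)
jar [319. 353.  43.  49.] 0.69 (array([ 0.6593, -0.111 ]), array([0.0399, 0.0539]), 88.0)
3.7 [ 0.52842197 -0.10031068  0.23123592] [ 3.14126395e+00 -1.20563187e-04  3.11133076e+00] 0.1858602295055971
```

View pics/w3.png

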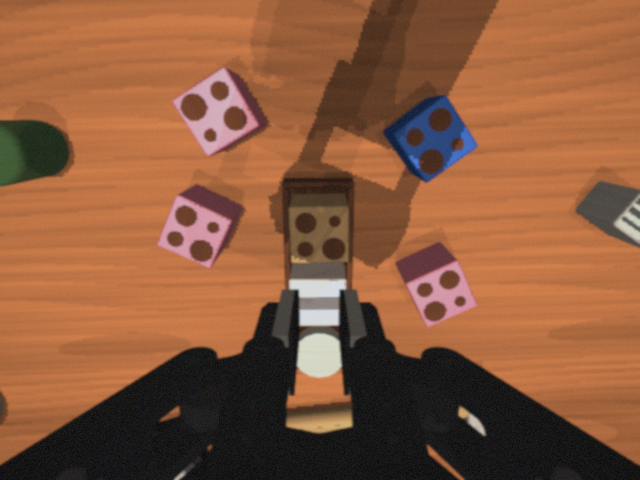

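The box is at columns 285–354 with its near rim at row 179. The dapping block's near side has a visible gap, and decoys stand on both sides. Next I'll compute the swage pose and the box axis.

Run:
```python
from h import *
import pickle
p=pickle.load(open("w2.pkl","rb"))
c=toz(p,np.array([(268,150),(552,335),(425,520),(140,348)])/6+[275,163],.056)[:,:2]
print(c.round(4).tolist(),c.mean(0))
for i in range(4):
    v=c[(i+1)%4]-c[i]; print(np.hypot(*v),np.degrees(np.arctan2(v[1],v[0])))
p=pickle.load(open("w3.pkl","rb"))
print(toz(p,[(285,179),(354,179),(319.5,179)],.024))
print("dap near top edge",toz(p,[(318,193)],.062))
R=cv2.Rodrigues(np.array(p["rvec"],float))[0]; C=-R.T@np.ravel(p["tvec"]); print(C,R.round(3).tolist())
for _ in range(4): print(env.read_state()["tcp_pos"])
```

```text
[[0.5209, 0.1637], [0.5484, 0.2024], [0.5751, 0.1842], [0.5481, 0.1448]] [0.54811381 0.17376466]
0.04748434020148025 54.49185601412089
0.03230023866161855 -34.385349551374695
0.04776623407061551 -124.44028024146405
0.03318618533764876 145.11225277635586
[[ 0.50521213 -0.13545484  0.024     ]
 [ 0.5074427  -0.07371929  0.024     ]
 [ 0.50632755 -0.10458342  0.024     ]]
dap near top edge [[ 0.51175789 -0.10600553  0.062     ]]
[ 0.45298966 -0.10283725  0.3725444 ] [[0.036, 0.999, -0.001], [0.955, -0.034, 0.294], [0.294, -0.012, -0.956]]
[ 0.52842197 -0.10031068  0.23123592]
[ 0.52842197 -0.10031068  0.23123592]
[ 0.52842197 -0.10031068  0.23123592]
[ 0.52842197 -0.10031068  0.23123592]
```

carry_out(motion=[{"delta_pos": [0.043,0,0],"angular": [0,0,0],"fingers": 0.016},{"delta_pos": [0,0,0.04],"angular": [0,0,0],"fingers": 0.016},{"delta_pos": [0,0,0.04],"angular": [0,0,0],"fingers": 0.016},{"delta_pos": [0,0,0.04],"angular": [0,0,0],"fingers": 0.016},{"delta_pos": [0,0,0.04],"angular": [0,0,0],"fingers": 0.016},{"delta_pos": [0,0,0.025],"angular": [0,0,0],"fingers": 0.016},{"delta_pos": [0,0,0.016],"angular": [0,0,0],"fingers": 0.016},{"delta_pos": [0,0,0],"angular": [0,0,0],"fingers": 0.016}])

```text
t: 4.5
tcp_pos: [0.4835, -0.0984, 0.0279]
ee_rot: [3.139, -0.005, 3.111]
ft_force: [-0.6, 0.5, 0.6]
gripper_width: 0.188
grasp_force: 0.0
```

carry_out(motion=[{"delta_pos": [-0.005,0,0],"angular": [0,0,0],"fingers": 0.016},{"delta_pos": [-0.005,0,0],"angular": [0,0,0],"fingers": 0.016},{"delta_pos": [-0.005,0,0],"angular": [0,0,0],"fingers": 0.016},{"delta_pos": [-0.005,0,0],"angular": [0,0,0],"fingers": 0.016},{"delta_pos": [-0.005,0,0],"angular": [0,0,0],"fingers": 0.016},{"delta_pos": [-0.005,0,0],"angular": [0,0,0],"fingers": 0.016},{"delta_pos": [-0.005,0,0],"angular": [0,0,0],"fingers": 0.016},{"delta_pos": [-0.005,0,0],"angular": [0,0,0],"fingers": 0.016}])

```text
t: 5.3
tcp_pos: [0.5256, -0.102, 0.0302]
ee_rot: [3.141, -0.001, 3.109]
ft_force: [-1.9, -0.1, 1.1]
gripper_width: 0.187
grasp_force: 0.8
```

Run:
```python
from h import *
s=env.read_state(); print(s["t"],s["tcp_pos"],s["ft_force"])
p=env.camera("top"); cv2.imwrite("pics/t4.png",p["frame"])
w=env.camera("wrist")
a=cv2.resize(p["frame"][190:310,310:430],(480,480),interpolation=cv2.INTER_CUBIC)
b=cv2.resize(w["frame"][100:400,200:440],(320,400)); b=cv2.copyMakeBorder(b,0,80,0,0,0)
cv2.imwrite("pics/t4c.png",np.hstack([a,b]))
```

```text
5.3 [ 0.52558642 -0.10196674  0.03019656] [-1.87596431 -0.133359    1.1160125 ]
```

View pics/t4c.png

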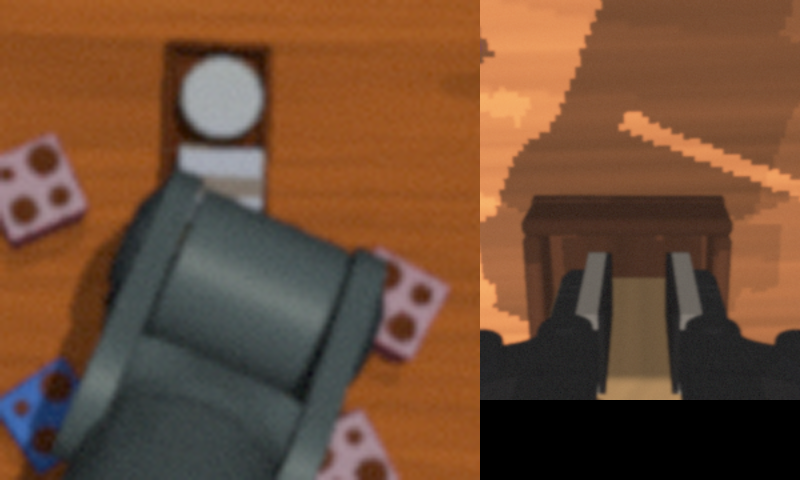

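The left half shows the jar and the nylon block ahead of the arm. The right half shows the fingers centred on the dapping block, touching it. I'll keep pushing.

carry_out(motion=[{"delta_pos": [-0.004,0,0],"angular": [0,0,0],"fingers": 0.016},{"delta_pos": [-0.004,0,0],"angular": [0,0,0],"fingers": 0.016},{"delta_pos": [-0.004,0,0],"angular": [0,0,0],"fingers": 0.016},{"delta_pos": [-0.001,0,0],"angular": [0,0,0],"fingers": 0.016},{"delta_pos": [-0.001,0,0],"angular": [0,0,0],"fingers": 0.016}])

```text
t: 5.9
tcp_pos: [0.5391, -0.1024, 0.0301]
ee_rot: [3.141, -0.001, 3.109]
ft_force: [-3.2, -0.8, 0.8]
gripper_width: 0.188
grasp_force: 1.6
```

carry_out(motion=[{"delta_pos": [-0.001,0,0],"angular": [0,0,0],"fingers": 0.016},{"delta_pos": [-0.001,0,0],"angular": [0,0,0],"fingers": 0.016},{"delta_pos": [-0.001,0,0],"angular": [0,0,0],"fingers": 0.016}])

```text
t: 6.2
tcp_pos: [0.5424, -0.1025, 0.0301]
ee_rot: [3.141, -0.0, 3.109]
ft_force: [-1.9, 0.3, -1.1]
gripper_width: 0.187
grasp_force: 0.9
```

carry_out(motion=[{"delta_pos": [-0.001,0,0],"angular": [0,0,0],"fingers": 0.016},{"delta_pos": [-0.001,0,0],"angular": [0,0,0],"fingers": 0.016},{"delta_pos": [-0.001,0,0],"angular": [0,0,0],"fingers": 0.016}])

```text
t: 6.5
tcp_pos: [0.5455, -0.1026, 0.0302]
ee_rot: [3.142, -0.0, 3.109]
ft_force: [-2.1, 0.4, -1.5]
gripper_width: 0.188
grasp_force: 0.8
```

Run:
```python
from h import *
s=env.read_state(); print(s["t"],s["tcp_pos"],s["ft_force"])
p=env.camera("top")
d=masks(p,"jar")
print(d and (d["rect"],mrect(p,d["pixels"],.062)))
d=masks(p,"nylon_block"); print(d and (d["rect"],mrect(p,d["pixels"],.062)))
```

```text
6.5 [ 0.54546037 -0.10259557  0.03021889] [-2.05552219  0.3723227  -1.52472287]
([362.1, 210.2, 17.3, 21.9], (array([ 0.6753, -0.1067]), array([0.0463, 0.0482]), 1.0))
([367.7, 226.4, 21.0, 12.9], (array([ 0.6369, -0.1093]), array([0.0496, 0.0291]), 85.8))
```

carry_out(motion=[{"delta_pos": [-0.001,0,0],"angular": [0,0,0],"fingers": 0.016},{"delta_pos": [-0.001,0,0],"angular": [0,0,0],"fingers": 0.016}])

```text
t: 6.85
tcp_pos: [0.5471, -0.1027, 0.0304]
ee_rot: [3.142, -0.001, 3.109]
ft_force: [-7.1, 0.2, 4.0]
gripper_width: 0.184
grasp_force: 3.8
```

Force is rising, so the row is reaching the end wall.

carry_out(motion=[{"delta_pos": [-0.001,0,0],"angular": [0,0,0],"fingers": 0.016},{"delta_pos": [0,0,0],"angular": [0,0,0],"fingers": 0.016}])

```text
t: 7.05
tcp_pos: [0.5472, -0.1027, 0.0304]
ee_rot: [3.141, -0.004, 3.109]
ft_force: [-8.7, 0.6, 4.6]
gripper_width: 0.188
grasp_force: 4.5
```

carry_out(motion=[{"delta_pos": [0.005,0,0],"angular": [0,0,0],"fingers": 0.016},{"delta_pos": [0.015,0,0],"angular": [0,0,0],"fingers": 0.016},{"delta_pos": [0.015,0,-0.03],"angular": [0,0,0],"fingers": 0.03},{"delta_pos": [0,0,-0.045],"angular": [0,0,0],"fingers": 0.0854},{"delta_pos": [0,0,-0.045],"angular": [0,0,0],"fingers": 0.0854},{"delta_pos": [0,0,-0.045],"angular": [0,0,0],"fingers": 0.0854},{"delta_pos": [-0.01,0,-0.035],"angular": [0,0,0],"fingers": 0.0854},{"delta_pos": [0,0,0],"angular": [0,0,0],"fingers": 0.0854}])

```text
t: 7.85
tcp_pos: [0.5277, -0.1035, 0.2378]
ee_rot: [-3.136, 0.014, 3.109]
ft_force: [0.2, -0.2, 0.0]
gripper_width: 1.003
grasp_force: 0.0
```

Run:
```python
from h import *
import pickle
s=env.read_state(); print(s["t"],s["tcp_pos"],s["ee_rot"])
p=env.camera("wrist"); pickle.dump(p,open("w5.pkl","wb"))
a=cv2.resize(p["frame"][160:420,250:390],(323,600),interpolation=cv2.INTER_CUBIC)
t=env.camera("top")
b=cv2.resize(t["frame"][195:285,335:395],(400,600),interpolation=cv2.INTER_CUBIC)
cv2.imwrite("pics/w5c.png",np.hstack([a,b]))
R=cv2.Rodrigues(np.array(p["rvec"],float))[0]; print(-R.T@np.ravel(p["tvec"]))
for n in ["jar","nylon_block","dapping_block"]:
    for d in env.cut_out(t,n):
        if abs(d["rect"][0]-365)<12: print(n,mrect(t,d["pixels"],.062))
```

```text
7.85 [ 0.52773647 -0.10345931  0.23784081] [-3.13647627  0.0143019   3.10904435]
[ 0.45060975 -0.10103843  0.37777825]
jar (array([ 0.6765, -0.1067]), array([0.0439, 0.0483]), 1.1)
dapping_block (array([ 0.6784, -0.1074]), array([0.0449, 0.0514]), 5.2)
```

View pics/w5c.png

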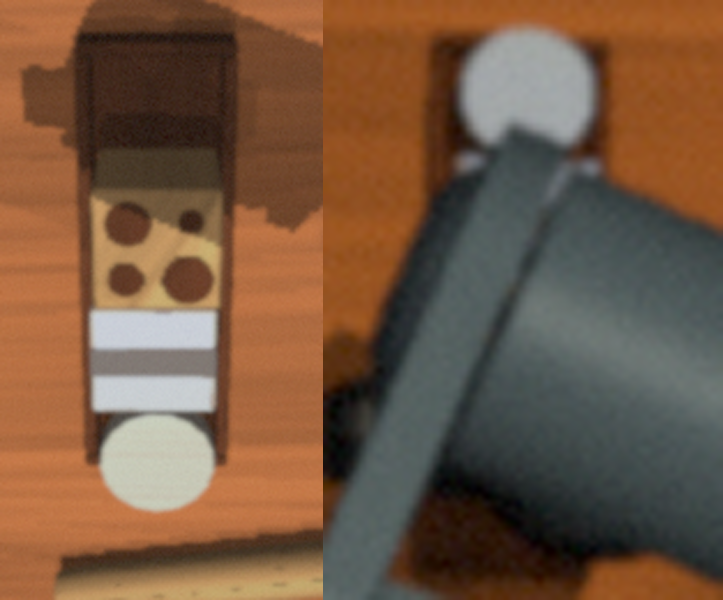

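The wrist crop shows the three pieces touching: dapping rows 188–310, nylon 310–410, jar 410–510. The near end of the box is free.

Run:
```python
from h import *
import pickle
p=env.camera("wrist"); print(env.read_state()["tcp_pos"],env.read_state()["ee_rot"])
R=cv2.Rodrigues(np.array(p["rvec"],float))[0]; print(-R.T@np.ravel(p["tvec"]),R.round(3).tolist())
g=cv2.cvtColor(p["frame"],cv2.COLOR_BGR2GRAY).astype(float)[:,300:335].mean(1)
for v in range(168,250): print(v,int(g[v]),end="; ")
f=lambda pts,z:toz(p,np.array(pts)*260/600+[250,160],z)[:,:2].round(4).tolist()
print("\nrim",f([(77,35),(237,35)],.024)); print("dap",f([(92,190),(222,188)],.062)); print("dap far",f([(92,310),(220,310)],.062))
print("jar",f([(157,510)],.062)); print("rim far",f([(87,463),(226,463)],.024))
```

```text
[ 0.52250644 -0.10155327  0.2284092 ] [ 3.14040204e+00 -2.80452096e-03  3.10871455e+00]
[ 0.44774486 -0.10009054  0.36965749] [[0.033, 0.999, 0.001], [0.956, -0.032, 0.291], [0.291, -0.009, -0.957]]
168 78; 169 78; 170 76; 171 75; 172 75; 173 75; 174 76; 175 77; 176 78; 177 78; 178 75; 179 70; 180 66; 181 63; 182 62; 183 60; 184 54; 185 43; 186 33; 187 27; 188 29; 189 33; 190 39; 191 43; 192 44; 193 43; 194 41; 195 41; 196 43; 197 44; 198 44; 199 44; 200 43; 201 43; 202 43; 203 43; 204 42; 205 44; 206 43; 207 43; 208 43; 209 44; 210 43; 211 42; 212 43; 213 43; 214 42; 215 43; 216 43; 217 43; 218 43; 219 42; 220 40; 221 37; 222 34; 223 34; 224 33; 225 33; 226 34; 227 34; 228 33; 229 33; 230 35; 231 33; 232 34; 233 34; 234 34; 235 40; 236 50; 237 56; 238 57; 239 58; 240 58; 241 58; 242 58; 243 58; 244 58; 245 58; 246 58; 247 58; 248 58; 249 58; 
rim [[0.4951, -0.1327], [0.4972, -0.0713]]
dap [[0.5456, -0.127], [0.5464, -0.0803]]
dap far [[0.5927, -0.1295], [0.5943, -0.0816]]
jar [[0.6817, -0.1081]]
rim far [[0.685, -0.1395], [0.687, -0.0776]]
```

Run:
```python
from h import *
p=env.camera("wrist")
a=cv2.resize(p["frame"][175:265,265:375],(733,600),interpolation=cv2.INTER_CUBIC)
cv2.imwrite("pics/w6c.png",a)
for v,z in [(185.5,.024),(190,.024),(190,.006),(220,.006),(235.5,.062)]: print(v,z,toz(p,[(318,v)],z))
R=cv2.Rodrigues(np.array(p["rvec"],float))[0]; print(-R.T@np.ravel(p["tvec"]))
s=env.read_state();print(s["t"],s["tcp_pos"])
```

```text
185.5 0.024 [[ 0.50527884 -0.10233422  0.024     ]]
190 0.024 [[ 0.50932388 -0.10246919  0.024     ]]
190 0.006 [[ 0.51252985 -0.1025921   0.006     ]]
220 0.006 [[ 0.54165512 -0.10356389  0.006     ]]
235.5 0.062 [[ 0.54037791 -0.1034717   0.062     ]]
[ 0.44776283 -0.10010916  0.36963597]
8.2 [ 0.52259402 -0.10160109  0.22854558]
```

View pics/w6c.png

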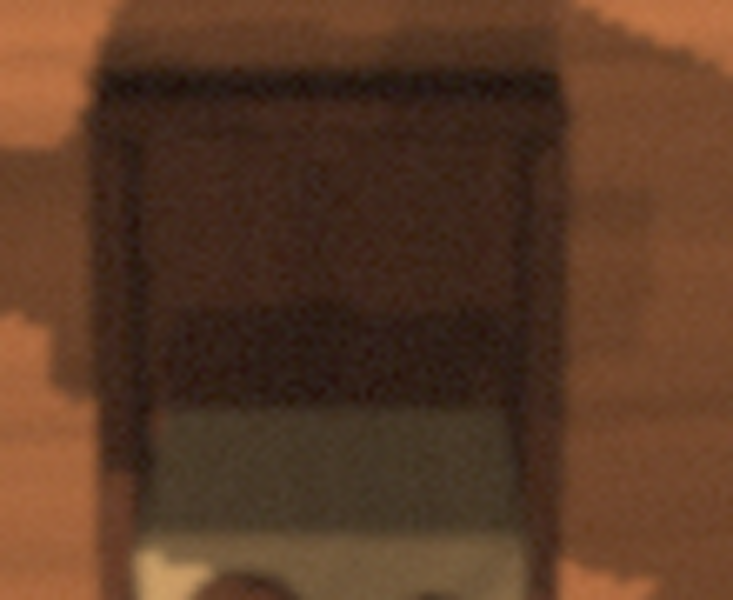

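In the crop, the near wall's rim spans rows 100–135. The dapping block's base is at row 405 and its top edge at 535. The box's outer sides are at columns 95 and 565.

Run:
```python
from h import *
p=env.camera("wrist")
f=lambda pts,z:toz(p,np.array(pts)*.15+[265,175],z)[:,:2].round(4).tolist()
print("rim out",f([(95,100),(565,100)],.024)); print("rim in",f([(330,135)],.024))
print("rim sides far",f([(103,560),(563,560)],.024))
print("dap base",f([(158,405),(515,405)],.006),"top",f([(137,535),(525,535)],.062))
```

```text
rim out [[0.5084, -0.1372], [0.5104, -0.0741]]
rim in [[0.5141, -0.1058]]
rim sides far [[0.574, -0.1402], [0.5762, -0.0751]]
dap base [[0.5567, -0.1327], [0.5585, -0.0805]] top [[0.5569, -0.1313], [0.5586, -0.0826]]
```

carry_out(motion=[{"delta_pos": [0,0.046,0],"angular": [0,0,0],"fingers": 0.0854},{"delta_pos": [0,0.046,0],"angular": [0,0,0],"fingers": 0.0854},{"delta_pos": [0,0.046,0],"angular": [0,0,0],"fingers": 0.0854},{"delta_pos": [0,0.046,0],"angular": [0,0,0],"fingers": 0.0854},{"delta_pos": [0,0.046,0],"angular": [0,0,0],"fingers": 0.0854},{"delta_pos": [0,0.046,0],"angular": [0,0,0],"fingers": 0.0854},{"delta_pos": [0,0,0],"angular": [0,0,0.147],"fingers": 0.0854},{"delta_pos": [0,0,0],"angular": [0,0,0.147],"fingers": 0.0854}])

```text
t: 9.05
tcp_pos: [0.5318, 0.1755, 0.2293]
ee_rot: [-3.141, -0.001, 2.812]
ft_force: [-0.3, -0.3, -0.2]
gripper_width: 0.999
grasp_force: 0.0
```

carry_out(motion=[{"delta_pos": [0,0,0],"angular": [0,0,0.147],"fingers": 0.0854},{"delta_pos": [0,0,0],"angular": [0,0,0.146],"fingers": 0.0854},{"delta_pos": [0,0,0],"angular": [0,0,0],"fingers": 0.0854},{"delta_pos": [0,0,0],"angular": [0,0,0],"fingers": 0.0854},{"delta_pos": [0,0,0],"angular": [0,0,0],"fingers": 0.0854}])

```text
t: 9.55
tcp_pos: [0.5324, 0.1739, 0.23]
ee_rot: [-3.141, -0.0, 2.524]
ft_force: [-0.4, 0.1, -0.2]
gripper_width: 0.995
grasp_force: 0.0
```

Run:
```python
from h import *
import pickle
p=env.camera("wrist"); pickle.dump(p,open("w7.pkl","wb"))
s=env.read_state(); print(s["t"],s["tcp_pos"],s["ee_rot"])
R=cv2.Rodrigues(np.array(p["rvec"],float))[0]; print(-R.T@np.ravel(p["tvec"]),R[0].round(4))
d=masks(p,"swage_block"); print(d["rect"],mrect(p,d["pixels"],.056))
u,v=map(int,d["rect"][:2]); print(u-50,v-50)
cv2.imwrite("pics/w7c.png",cv2.resize(p["frame"][v-50:v+50,u-50:u+50],(600,600),interpolation=cv2.INTER_CUBIC))
```

```text
9.6 [0.5324032  0.17386099 0.23008844] [-3.14138101e+00 -2.44273164e-04  2.52327273e+00]
[0.47119227 0.21665989 0.3710684 ] [ 0.5792  0.8152 -0.0014]
[331.7, 219.2, 57.6, 50.5] (array([0.5436, 0.1759]), array([0.049 , 0.0456]), 56.3)
281 169
```

View pics/w7c.png

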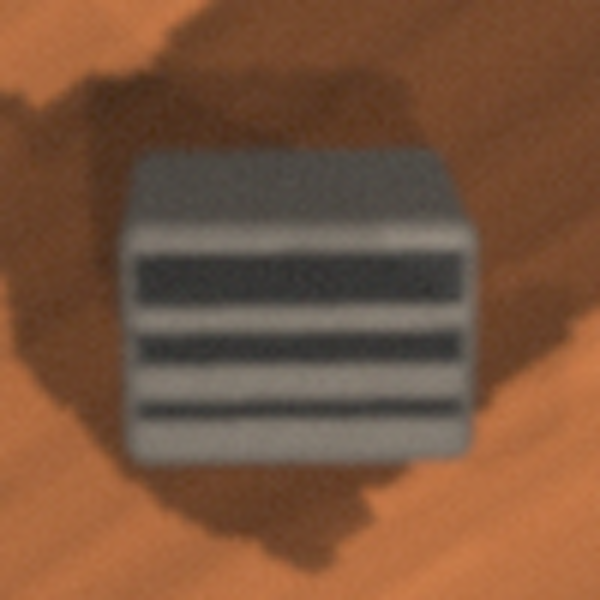

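The top face fills crop columns 122–475 and rows 222–462, with its grooves level in the image, so the yaw is right.

Run:
```python
from h import *
import pickle
p=pickle.load(open("w7.pkl","rb"))
q=toz(p,np.array([(121,224),(477,222),(470,461),(127,463)])/6+[281,169],.056)[:,:2]; c=q.mean(0)
print(c,[round(float(np.hypot(*(q[i]-q[(i+1)%4]))),4) for i in range(4)])
R=cv2.Rodrigues(np.array(p["rvec"],float))[0]; C=-R.T@np.ravel(p["tvec"])
y=2.523; tx=np.array([np.cos(y),np.sin(y)]); ty=np.array([np.sin(y),-np.cos(y)])
tcp=C[:2]-.0754*tx; print(tcp); d=c-tcp; print(d@tx,d@ty)
```

```text
[0.54844892 0.17360457] [0.049, 0.0347, 0.0487, 0.0347]
[0.5326203  0.17293625]
-0.012507944115920438 0.00972331973678078
```

carry_out(motion=[{"delta_pos": [-0.0125,0.0097,0.02],"angular": [0,0,0],"fingers": 0.0854},{"delta_pos": [0,0,0.045],"angular": [0,0,0],"fingers": 0.0854},{"delta_pos": [0,0,0.045],"angular": [0,0,0],"fingers": 0.0854},{"delta_pos": [0,0,0.04],"angular": [0,0,0],"fingers": 0.0854},{"delta_pos": [0,0,0.03],"angular": [0,0,0],"fingers": 0.0854},{"delta_pos": [0,0,0.024],"angular": [0,0,0],"fingers": 0.0854},{"delta_pos": [0,0,0],"angular": [0,0,0],"fingers": 0.0854}])

```text
t: 10.35
tcp_pos: [0.5451, 0.1741, 0.0225]
ee_rot: [-3.136, -0.006, 2.522]
ft_force: [-0.1, -0.4, -0.4]
gripper_width: 1.005
grasp_force: 0.0
```

carry_out(motion=[{"delta_pos": [0,0,0],"angular": [0,0,0],"fingers": 0.04},{"delta_pos": [0,0,0],"angular": [0,0,0],"fingers": 0.04},{"delta_pos": [0,0,0],"angular": [0,0,0],"fingers": 0.04},{"delta_pos": [0,0,0],"angular": [0,0,0],"fingers": 0.04},{"delta_pos": [0,0,0],"angular": [0,0,0],"fingers": 0.04},{"delta_pos": [0,0,0],"angular": [0,0,0],"fingers": 0.04}], squeeze=40)

```text
t: 10.95
tcp_pos: [0.55, 0.1747, 0.0285]
ee_rot: [3.139, 0.003, 2.522]
ft_force: [0.1, -0.5, 6.4]
gripper_width: 0.578
grasp_force: 44.2
```

carry_out(motion=[{"delta_pos": [0,0,-0.03],"angular": [0,0,0],"fingers": 0.04},{"delta_pos": [0,0,-0.045],"angular": [0,0,0],"fingers": 0.04},{"delta_pos": [0,0,-0.045],"angular": [0,0,0],"fingers": 0.04},{"delta_pos": [0,0,0],"angular": [0,0,-0.147],"fingers": 0.04},{"delta_pos": [0,0,0],"angular": [0,0,-0.147],"fingers": 0.04},{"delta_pos": [0,0,0],"angular": [0,0,-0.147],"fingers": 0.04},{"delta_pos": [0,0,0],"angular": [0,0,-0.146],"fingers": 0.04},{"delta_pos": [0,0,0],"angular": [0,0,0],"fingers": 0.04}])

```text
t: 11.75
tcp_pos: [0.5477, 0.1745, 0.1459]
ee_rot: [-3.141, -0.001, 3.109]
ft_force: [-0.2, 1.3, -2.9]
gripper_width: 0.58
grasp_force: 43.4
```

carry_out(motion=[{"delta_pos": [0.0034,-0.02,0],"angular": [0,0,0],"fingers": 0.04},{"delta_pos": [0,-0.043,0],"angular": [0,0,0],"fingers": 0.04},{"delta_pos": [0,-0.043,0],"angular": [0,0,0],"fingers": 0.04},{"delta_pos": [0,-0.043,0],"angular": [0,0,0],"fingers": 0.04},{"delta_pos": [0,-0.043,0],"angular": [0,0,0],"fingers": 0.04},{"delta_pos": [0,-0.043,0],"angular": [0,0,0],"fingers": 0.04},{"delta_pos": [0,-0.03,0],"angular": [0,0,0],"fingers": 0.04},{"delta_pos": [0,-0.0158,0],"angular": [0,0,0],"fingers": 0.04}])

```text
t: 12.55
tcp_pos: [0.5353, -0.1082, 0.1463]
ee_rot: [-3.141, 0.0, 3.103]
ft_force: [-0.3, -0.1, -2.9]
gripper_width: 0.578
grasp_force: 43.4
```

carry_out(motion=[{"delta_pos": [0,0,0.02],"angular": [0,0,0],"fingers": 0.04},{"delta_pos": [0,0,0.015],"angular": [0,0,0],"fingers": 0.04},{"delta_pos": [0,0,0],"angular": [0,0,0],"fingers": 0.04},{"delta_pos": [0,0,0],"angular": [0,0,0],"fingers": 0.04}])

```text
t: 12.95
tcp_pos: [0.5353, -0.1051, 0.1107]
ee_rot: [3.141, -0.001, 3.109]
ft_force: [-0.3, 0.7, -2.8]
gripper_width: 0.573
grasp_force: 43.3
```

Run:
```python
from h import *
import pickle
p=env.camera("wrist"); pickle.dump(p,open("w8.pkl","wb"))
s=env.read_state(); print(s["t"],s["tcp_pos"],s["ee_rot"],s["gripper_width"],s["grasp_force"],s["ft_force"])
R=cv2.Rodrigues(np.array(p["rvec"],float))[0]; C=-R.T@np.ravel(p["tvec"])
tx=-R[1,:2]; print(C,C[:2]-.0754*np.array([np.cos(3.109),np.sin(3.109)]),np.degrees(np.arctan2(R[0,1],R[0,0])))
cv2.imwrite("pics/w8c.png",cv2.resize(p["frame"][120:400,190:450],(557,600),interpolation=cv2.INTER_CUBIC))
```

```text
13.0 [ 0.53592615 -0.1053537   0.11157025] [-3.14158695e+00  2.33731239e-04  3.10937076e+00] 0.5793603023780323 43.28158736228943 [-0.02471655 -0.18470448 -3.29358891]
[ 0.46037846 -0.10357621  0.25190713] [ 0.53573841 -0.10603326] 88.15037010461457
```

View pics/w8c.png

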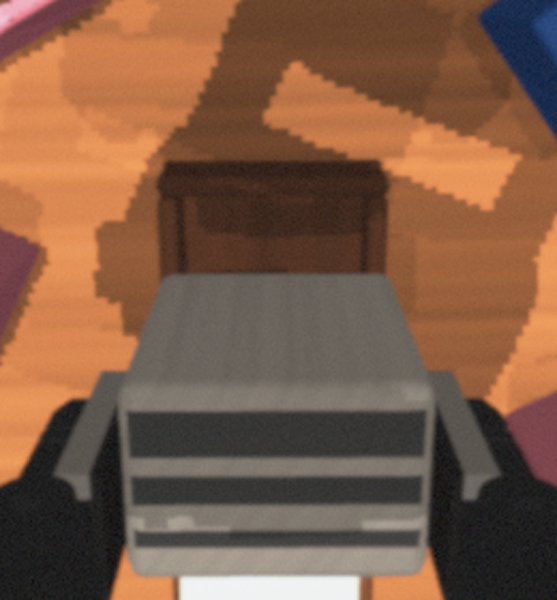

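The block is held level over the slot. Its bottom near edge is at crop row 275, columns 163–392. The box's rim is at columns 160–387, with its outer edge at about row 190.

Run:
```python
from h import *
import pickle
p=pickle.load(open("w8.pkl","rb"))
f=lambda pts,z:toz(p,np.array(pts)*280/600+[190,120],z)[:,:2].round(4).tolist()
print("bottom near edge",f([(163,275),(392,275)],.083)); print("top",f([(122,385),(432,383),(425,575),(128,575)],.139))
print("rim out",f([(158,190),(389,190)],.024),f([(160,270),(386,270)],.024))
print("rim in",f([(270,200)],.024))
```

```text
bottom near edge [[0.5169, -0.1294], [0.5184, -0.0806]]
top [[0.5152, -0.1282], [0.5163, -0.0821], [0.5502, -0.0825], [0.5487, -0.1301]]
rim out [[0.5115, -0.1381], [0.5136, -0.0736]] [[0.535, -0.1392], [0.5372, -0.0743]]
rim in [[0.5154, -0.1069]]
```

carry_out(motion=[{"delta_pos": [-0.0015,-0.0008,0.02],"angular": [0,0,0],"fingers": 0.04},{"delta_pos": [0,0,0.02],"angular": [0,0,0],"fingers": 0.04},{"delta_pos": [0,0,0.01],"angular": [0,0,0],"fingers": 0.04},{"delta_pos": [0,0,0.006],"angular": [0,0,0],"fingers": 0.04},{"delta_pos": [0,0,0.003],"angular": [0,0,0],"fingers": 0.04},{"delta_pos": [0,0,0.003],"angular": [0,0,0],"fingers": 0.04}])

```text
t: 13.6
tcp_pos: [0.5378, -0.107, 0.0499]
ee_rot: [-3.141, 0.001, 3.109]
ft_force: [0.5, 0.6, -2.6]
gripper_width: 0.577
grasp_force: 44.9
```

carry_out(motion=[{"delta_pos": [0,0,0.003],"angular": [0,0,0],"fingers": 0.04},{"delta_pos": [0,0,0.003],"angular": [0,0,0],"fingers": 0.04},{"delta_pos": [0,0,0.003],"angular": [0,0,0],"fingers": 0.04}])

```text
t: 13.9
tcp_pos: [0.5374, -0.1069, 0.0404]
ee_rot: [-3.141, 0.001, 3.109]
ft_force: [0.5, 0.4, -3.3]
gripper_width: 0.575
grasp_force: 44.9
```

carry_out(motion=[{"delta_pos": [0,0,0.002],"angular": [0,0,0],"fingers": 0.04},{"delta_pos": [0,0,0.002],"angular": [0,0,0],"fingers": 0.04},{"delta_pos": [0,0,0.001],"angular": [0,0,0],"fingers": 0.04},{"delta_pos": [0,0,0.001],"angular": [0,0,0],"fingers": 0.04}])

```text
t: 14.3
tcp_pos: [0.5372, -0.1068, 0.0343]
ee_rot: [-3.142, 0.0, 3.109]
ft_force: [1.0, -0.7, -1.6]
gripper_width: 0.578
grasp_force: 45.1
```

carry_out(motion=[{"delta_pos": [0,0,0.001],"angular": [0,0,0],"fingers": 0.04},{"delta_pos": [0,0,0],"angular": [0,0,0],"fingers": 0.04}])

```text
t: 14.5
tcp_pos: [0.5374, -0.1069, 0.0341]
ee_rot: [3.141, -0.0, 3.109]
ft_force: [-3.4, 1.0, 4.1]
gripper_width: 0.576
grasp_force: 45.7
```

The block is on the floor. I'll release with a partial opening because the pink decoys are close.

carry_out(motion=[{"delta_pos": [0,0,0],"angular": [0,0,0],"fingers": 0.06},{"delta_pos": [0,0,0],"angular": [0,0,0],"fingers": 0.06},{"delta_pos": [0,0,0],"angular": [0,0,0],"fingers": 0.06},{"delta_pos": [0,0,-0.01],"angular": [0,0,0],"fingers": 0.06},{"delta_pos": [0,0,-0.03],"angular": [0,0,0],"fingers": 0.06},{"delta_pos": [0,0,-0.045],"angular": [0,0,0],"fingers": 0.06},{"delta_pos": [0,0,-0.045],"angular": [0,0,0],"fingers": 0.06},{"delta_pos": [0,0,-0.045],"angular": [0,0,0],"fingers": 0.06}])

```text
t: 15.3
tcp_pos: [0.5369, -0.1067, 0.2108]
ee_rot: [-3.141, 0.001, 3.109]
ft_force: [-0.4, -1.5, -1.3]
gripper_width: 0.703
grasp_force: 0.0
```

carry_out(motion=[{"delta_pos": [0.04,0,-0.02],"angular": [0,0,0],"fingers": 0.06},{"delta_pos": [0.04,0,0],"angular": [0,0,0],"fingers": 0.06},{"delta_pos": [0,0,0],"angular": [0,0,0],"fingers": 0.06},{"delta_pos": [0,0,0],"angular": [0,0,0],"fingers": 0.06}])

```text
t: 15.7
tcp_pos: [0.457, -0.1042, 0.2291]
ee_rot: [-3.141, 0.002, 3.108]
ft_force: [-0.7, 0.1, 0.1]
gripper_width: 0.702
grasp_force: 0.0
```

Run:
```python
from h import *
s=env.read_state(); print(s["t"],s["tcp_pos"],s["ft_force"],s["gripper_width"])
p=env.camera("wrist"); q=env.camera("scene")
a=cv2.resize(p["frame"][170:430,240:400],(369,600),interpolation=cv2.INTER_CUBIC)
b=cv2.resize(q["frame"][170:280,235:315],(430,591),interpolation=cv2.INTER_CUBIC); b=cv2.copyMakeBorder(b,0,9,0,0,0)
cv2.imwrite("pics/w9c.png",np.hstack([a,b]))
```

```text
15.7 [ 0.45700103 -0.10424789  0.22910631] [-0.6522996   0.0727599   0.10949553] 0.7020885272877289
```

View pics/w9c.png

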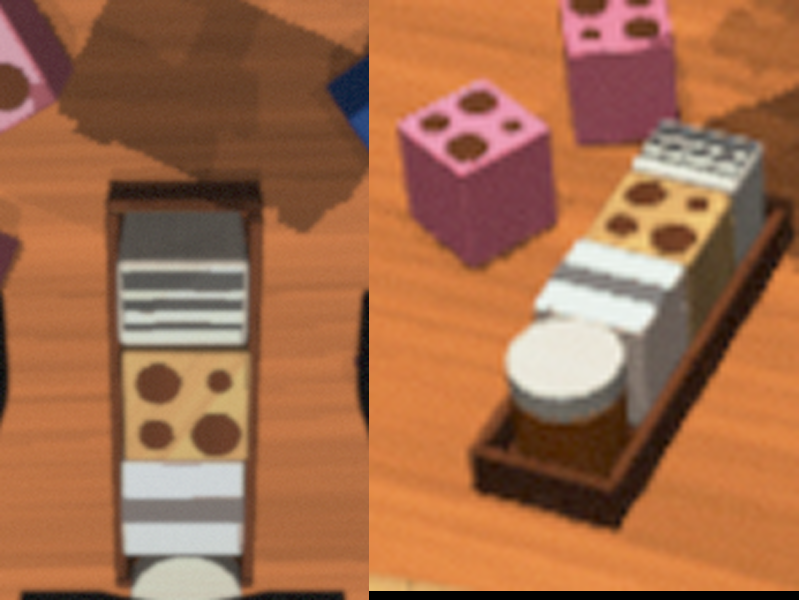

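All four stand level in the box: swage at crop rows 262–345, then dapping, nylon and jar. Nothing touches the robot and the decoys haven't moved.

```bash
python3 -c "
from station import env
print(env.sign_off())"
```

```text
the job is handed in; nothing more can be done
None
```

The three pieces were slid together to the far end of the box, the metal block stands upright in the freed space at the near end, and the job is handed in at about 16 s of the 48 s allowed.

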